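# Put the boiler's spare heat exchangers back in their own stands

### The job

The three plate heat exchangers for the boiler service have been put in each other's slotted stands: each belongs in the stand of its own length. Swap them round so that every exchanger stands on its long edge in its own stand, down on the slot's floor with its ends about flush with the stand's ends; the empty rubber mat is there for parking one on the way. Keep them upright throughout, set them down gently without dropping them, and leave the wrench, jar and flange ring where they are.

Things in the scene. Friction and masses are not known exactly. Their poses are not given: they have to be found in the camera images.
- exchanger_small: The small of three steel plate heat exchangers: a block 90 mm long (x), 30 mm thick (y), 84 mm tall (z), 0.40 kg +-15 %, on its long edge in a stand not its own. Origin: centre of its underside. Brass ports (14 mm diameter) stick out 10 mm from both broad faces, 31 mm either side of the middle, 30 mm below the top; grip it at the middle, across the thickness. Either way round is the same.
- exchanger_medium: The medium of three steel plate heat exchangers: a block 130 mm long (x), 30 mm thick (y), 94 mm tall (z), 0.55 kg +-15 %, on its long edge in a stand not its own. Origin: centre of its underside. Brass ports (14 mm diameter) stick out 10 mm from both broad faces, 51 mm either side of the middle, 30 mm below the top; grip it at the middle, across the thickness. Either way round is the same.
- exchanger_large: The large of three steel plate heat exchangers: a block 170 mm long (x), 30 mm thick (y), 104 mm tall (z), 0.70 kg +-15 %, on its long edge in a stand not its own. Origin: centre of its underside. Brass ports (14 mm diameter) stick out 10 mm from both broad faces, 71 mm either side of the middle, 30 mm below the top; grip it at the middle, across the thickness. Either way round is the same.
- stand_small: The small of three fixed slotted plywood stands, 90 mm long (its x) like the small exchanger, 58 mm wide (y). Origin: centre of its underside, on the worktop. The slot runs along x, is open at both ends and 46 mm wide between two 6 mm walls; its floor lies 8 mm and the walls' tops 40 mm above the origin.
- stand_medium: The medium of three fixed slotted plywood stands, 130 mm long (its x) like the medium exchanger, 58 mm wide (y). Origin: centre of its underside, on the worktop. The slot runs along x, is open at both ends and 46 mm wide between two 6 mm walls; its floor lies 8 mm and the walls' tops 40 mm above the origin.
- stand_large: The large of three fixed slotted plywood stands, 170 mm long (its x) like the large exchanger, 58 mm wide (y). Origin: centre of its underside, on the worktop. The slot runs along x, is open at both ends and 46 mm wide between two 6 mm walls; its floor lies 8 mm and the walls' tops 40 mm above the origin.
- mat: Black rubber mat fixed on the worktop, 150 mm (x) by 80 mm (y), 3 mm thick; origin: centre of its underside. Empty at the start: a free spot on which an exchanger can stand upright for a while.
- wrench: Bystander: a steel wrench lying loose beyond the stands, roughly crosswise. Origin about the middle of its underside. Leave alone.
- jar: Bystander: a loose closed jar, 60 mm diameter, 90 mm tall, beyond the stands on the robot's right. Origin: centre of its underside. Leave alone.
- flange: Bystander: a loose flat aluminium flange ring, 90 mm outside, 60 mm inside, 16 mm high, beyond the stands on the robot's left. Origin: centre of its underside. Leave alone.

How it is judged (in metres and radians):
At the end, for the whole second after the job is handed in: Each exchanger stands in the stand of its own length: within 15 mm of centred along the slot, on the slot floor (underside within about 5 mm of it), between its walls and along them (within 15 degrees), upright within 0.1 rad, released and at rest (x of exchanger_small in the frame of stand_small between -0.015 and 0.015 m and y of exchanger_small in the frame of stand_small between -0.012 and 0.012 m and z of exchanger_small in the frame of stand_small between 0.004 and 0.013 m and angle between each of exchanger_small, exchanger_medium, exchanger_large's own z axis and vertical below 0.1 rad and angle between the x axis of exchanger_small and the x axis of stand_small, either way round below 0.26 rad and linear speed of each of exchanger_small, exchanger_medium, exchanger_large below 0.02 m/s and angular speed of each of exchanger_small, exchanger_medium, exchanger_large below 0.1 rad/s and x of exchanger_medium in the frame of stand_medium between -0.015 and 0.015 m and y of exchanger_medium in the frame of stand_medium between -0.012 and 0.012 m and z of exchanger_medium in the frame of stand_medium between 0.004 and 0.013 m and angle between the x axis of exchanger_medium and the x axis of stand_medium, either way round below 0.26 rad and x of exchanger_large in the frame of stand_large between -0.015 and 0.015 m and y of exchanger_large in the frame of stand_large between -0.012 and 0.012 m and z of exchanger_large in the frame of stand_large between 0.004 and 0.013 m and angle between the x axis of exchanger_large and the x axis of stand_large, either way round below 0.26 rad); the robot touches nothing.
It fails at once if an exchanger is tipped more than 30 degrees from upright (angle between any of exchanger_small, exchanger_medium, exchanger_large's own z axis and vertical above 0.52 rad).
It fails at once if an exchanger is dropped (falls free, faster than 0.7 m/s: some 25 mm) ((linear speed of exchanger_small above 0.7 m/s and contact force between the fingers and exchanger_small below 0.05 N) or (linear speed of exchanger_medium above 0.7 m/s and contact force between the fingers and exchanger_medium below 0.05 N) or (linear speed of exchanger_large above 0.7 m/s and contact force between the fingers and exchanger_large below 0.05 N)).
It fails at once if the wrench, jar or flange ring is moved more than 25 mm (distance of any of wrench, jar, flange from where it was at the start of the episode above 0.025 m).
It also fails if it takes over 128 s, if anything falls off the work surface, if the arm or the gripper's body presses on something with over 40 N, if the wrist force passes 120 N, or if a joint passes its speed limit or range.

### The arm

A 6-joint arm with a two-finger parallel gripper is mounted at the origin on the work surface. World frame = base frame: x ahead of the robot, y to its left, z up, the work surface at z = 0. Lengths are in mm, angles in degrees, forces in N, time in s.
With the tool pointing down it reaches from about 350 to 875 mm from the base axis. Payload 4.2 kg.
Tool frame: the origin (TCP) lies midway between the tips of the shut fingers; the grasp point (between the pads) lies 19 mm behind it; z points along the fingers, y is the line along which they close (so a half turn about z gives the same grasp; the last joint's range is limited). The gripper opens to 85 mm and grips with 20 to 120 N. Pads are 22 mm wide; open, the fingers measure 114 mm over their backs; the gripper's body (76 mm by 85 mm) begins 54 mm behind the grasp point. The pads swing forward as they close: fully open they stand 13 mm farther back than shut.
Start: joints at [-48.839, 22.042, 0.453, 0, -68.411, -14.817], TCP at [277.367, -560.06, 231.312] pointing down, gripper open.
Joint ranges: [-179.83, 179.83], [-69.29, 118.12], [-61.27, 80.66], [-181.25, 117.63], [-171.15, -9.14], [-177.46, 177.46]. Speed limits (degrees/s): [159.86, 159.86, 180, 180, 180, 180].

### API

Orientations are given as a 3x3 rotation matrix whose columns are the frame's x, y, z axes.
In Python, from bench import * gives the robot as it stands.
- The arm moves only by the tool hand_motion, called after "Request:" as name([rows], argument=value, ...), one row to a line, values as JSON. Schema: {"type":"object","properties":{"ticks":{"type":"array","items":{"type":"array","items":{"type":"number"},"minItems":7,"maxItems":7},"minItems":1,"maxItems":10},"grip_force":{"type":"number"},"only":{"type":"string"},"quiet":{"type":"boolean"},"lines":{"type":"string"}},"required":["ticks"],"additionalProperties":false}. ticks is a list of rows, 1 to 10 of them, each of 7 numbers: dx, dy, dz in parts of the range, where 1.0 means 600 mm, then a rotation vector rx, ry, rz in parts of the range, where 1.0 means 180 degrees, then the finger opening in mm; each row is the pose to reach, as a shift and turn from the pose commanded when the call began, along the tool's axes at that moment; what a row does not reach only later rows make up. A row lasts 1/10 s, in which the tool goes at most 50 mm and 8.59 degrees, less where a joint would pass 70% of its speed; a pose out of reach is approached as far as the arm can. The fingers move at their own pace and stop on an object; grip_force is the grip in N (left out, the last holds). Time passes only in rows, so rows that do not move let the fingers close. The tool returns the time, the measured TCP pose, the force, the opening and the grip force at its end. only (a regular expression) keeps the lines of the reply that match it, lines (a string "A,B") keeps lines A to B, and quiet returns only ok. No shift or turn number may pass 1 either way. Input that does not fit is refused with a message, and nothing moves.
- observe(): the state, without advancing time (a new reading comes with each control period).
- get_image(name): name is "side" or "top"; returns a dict with "image" (384x512x3 uint8, red, green, blue), "z_map" (384x512 float32, mm along the optical axis (not along the pixel's ray), 0 where there is no reading), "intrinsics" (3x3 intrinsics, pixels), "extrinsics" (4x4, takes a point from world to camera coordinates). Camera axes: x right, y down, z forward; pixel columns grow to the right and rows downward; lengths in mm; the calibration is good to about 2 mm. A picture is of the moment at which its call begins.
- hand_in(): hands the job in; it is judged then, once.
The state is a dict: "time": time; "q": joint angles; "dq": joint speeds; "joint_efforts": joint torques, N m; "position": TCP position; "orientation": TCP orientation; "force": force on the tool from outside, world axes, zero at the start; "torque": the same for the moment, N m; "gripper_width": finger opening in mm; "finger_force": force on a finger pad.
Only numpy, scipy, OpenCV 4.12 (cv2) and the standard library are available. Lean on these libraries where they do the work, as an engineer would, in place of code of your own. Each camera call takes 0.05 s, during which the arm holds its last target. There are 200 camera calls.

## Working session

There is one attempt and no reset: what is moved stays moved. The work goes in short steps, Python scripts to look and compute and a tool call to move; the robot and the scene stay as the last step left them, time stands still between calls to the robot, and variables do not carry over. Pictures are saved under pics/ and viewed, at most 14 in all, crops included, and the job is handed in when it is done.

```bash
mkdir -p pics
```

Run:
```python
from bench import *
import cv2,numpy as np
o=observe();print(o)
for n in("top","side"):
    d=get_image(n);cv2.imwrite(f"pics/{n}0.png",d["image"][:,:,::-1]);np.savez(f"{n}0.npz",**d)
    print(n,d["intrinsics"],d["extrinsics"].round(3))
```

```text
{'time': 0.0, 'q': array([-4.88391139e+01,  2.20914709e+01,  3.79834927e-01, -2.76750041e-02,
       -6.84105671e+01, -1.48149201e+01]), 'dq': array([-0.00366732,  0.00149512, -0.0413415 , -0.05898783,  0.00227919,
       -0.12294673]), 'joint_efforts': array([ 3.86791298e-04, -3.92290413e+01,  1.88405907e+01,  4.18603331e+00,
       -4.51683954e-03,  1.78569888e-05]), 'position': array([ 277.10997535, -559.56567853,  230.21788182]), 'orientation': array([[-8.96209697e-01, -4.43629398e-01, -1.06562237e-03],
       [-4.43630664e-01,  8.96207687e-01,  1.90131993e-03],
       [ 1.11537546e-04,  2.17672412e-03, -9.99997625e-01]]), 'force': array([ 0.14886532, -0.04545229, -0.02345492]), 'torque': array([-0.02489763,  0.02020923, -0.01818849]), 'finger_force': 0.0, 'gripper_width': 85.60180409926718}
top [[353.56335285   0.         263.63157714]
 [  0.         353.56335285 196.28765533]
 [  0.           0.           1.        ]] [[-2.40000e-02 -9.99000e-01 -2.60000e-02  9.27200e+00]
 [-9.96000e-01  2.60000e-02 -8.20000e-02  6.19522e+02]
 [ 8.20000e-02  2.30000e-02 -9.96000e-01  8.12397e+02]
 [ 0.00000e+00  0.00000e+00  0.00000e+00  1.00000e+00]]
side [[388.26151511   0.         259.16469694]
 [  0.         388.26151511 192.87951364]
 [  0.           0.           1.        ]] [[-9.31000e-01 -3.65000e-01 -5.00000e-03  5.67938e+02]
 [-2.82000e-01  7.28000e-01 -6.24000e-01  2.31795e+02]
 [ 2.31000e-01 -5.80000e-01 -7.81000e-01  8.69871e+02]
 [ 0.00000e+00  0.00000e+00  0.00000e+00  1.00000e+00]]
```

View pics/top0.png

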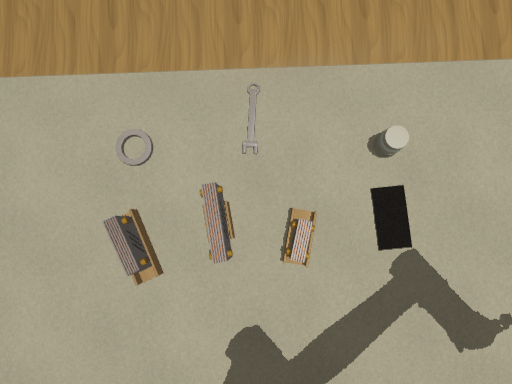

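View pics/side0.png

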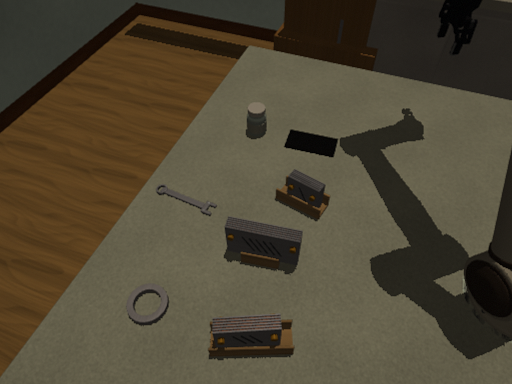

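The top view shows the medium exchanger in the large stand (135,245), the large one in the small stand (217,222), and the small one in the medium stand (300,237). The mat is at (391,217). In the side view all the exchangers are upright.

Create h.py:
```python
import numpy as np,cv2
def cloud(d):
    K,E,z=d["intrinsics"],d["extrinsics"],d["z_map"].astype(float)
    v,u=np.indices(z.shape); m=z>0
    p=np.stack([(u[m]-K[0,2])*z[m]/K[0,0],(v[m]-K[1,2])*z[m]/K[1,1],z[m]],1)
    return (p-E[:3,3])@E[:3,:3], d["image"][m].astype(int)
def rect(q):
    (c,(a,b),t)=cv2.minAreaRect(q[:,:2].astype(np.float32))
    if a<b:a,b,t=b,a,t+90
    t=(t+90)%180-90
    return np.round([*c,a,b,t],1)
def tops(d,zmin=70,zmax=135,box=(330,640,-380,420),lo=8):
    p,_=cloud(d); s=(p[:,2]>zmin)&(p[:,2]<zmax)&(p[:,0]>box[0])&(p[:,0]<box[1])&(p[:,1]>box[2])&(p[:,1]<box[3]); p=p[s]
    im=np.zeros((400,900),np.uint8); ij=((p[:,:2]-[300,-450])).astype(int); im[ij[:,0],ij[:,1]]=255
    im=cv2.dilate(im,np.ones((9,9)))
    n,l=cv2.connectedComponents(im); k=l[ij[:,0],ij[:,1]]
    for i in range(1,n):
        q=p[k==i]
        if len(q)<40: continue
        zt=np.percentile(q[:,2],90); t=q[abs(q[:,2]-zt)<lo]
        print("top z",zt.round(1),"rect x y L W ang",rect(t),"n",len(t))
```

Run:
```python
from h import *
for n in("top","side"):
    d=np.load(n+"0.npz"); print(n); tops(d)
    p,c=cloud(d)
    hsv=cv2.cvtColor(c.astype(np.uint8)[None],cv2.COLOR_RGB2HSV)[0]
    w=(hsv[:,0]>8)&(hsv[:,0]<25)&(hsv[:,1]>110)&(p[:,0]>300)&(p[:,0]<650)&(p[:,1]>-350)&(p[:,1]<400)
    print("table z",np.median(p[(p[:,0]>330)&(p[:,0]<650)&(abs(p[:,2])<15),2]))
    for lo,hi in((130,400),(0,130),(-200,0)):
        a=w&(p[:,1]>lo)&(p[:,1]<hi)
        for z0,z1 in((33,45),(-5,45)):
            b=a&(p[:,2]>z0)&(p[:,2]<z1)
            if b.sum()>4: print("stand",lo,z0,rect(p[b]),b.sum())
    b=(c.max(1)<25)&(abs(p[:,2])<12)&(p[:,1]<-150)&(p[:,1]>-330)&(p[:,0]>420)&(p[:,0]<640)
    print("mat",rect(p[b]),b.sum())
```

```text
top
top z 102.1 rect x y L W ang [515.2 303.6 129.6  31.6  25. ] n 909
top z 93.0 rect x y L W ang [516.9 -85.8  89.9  29.9 -13.6] n 580
top z 112.5 rect x y L W ang [558.9 100.  167.5  30.6   8.1] n 1133
table z -0.45987095373477327
stand 130 33 [511.1 221.2 176.2 173.8 -89.1] 219
stand 130 -5 [530.  221.  199.9 172.2 -75.4] 743
stand 0 33 [585.8  81.  122.4   9.   11. ] 103
stand 0 -5 [585.5  82.5 122.   11.4   8.5] 156
stand -200 33 [523.6 -86.8 123.9  57.1 -11.5] 220
stand -200 -5 [523.5 -86.8 126.7  57.1 -11.5] 499
mat [ 566.5 -302.6  138.8   57.1    5.7] 60
side
top z 103.5 rect x y L W ang [515.5 305.1 130.2  31.5  25.1] n 1171
top z 93.9 rect x y L W ang [516.4 -84.9  91.2  32.6 -13.3] n 394
top z 113.7 rect x y L W ang [558.9 101.1 167.8  33.5   7.8] n 1004
table z 1.1057953955844797
stand 130 33 [540.2 229.6 218.2 167.4 -67.5] 449
stand 130 -5 [541.1 230.1 218.5 171.2 -67.2] 1325
stand 0 33 [537.1 126.4  45.4   6.5   5.9] 53
stand 0 -5 [536.7 126.7  46.1   6.7   7.5] 148
stand -200 33 [522.  -84.1 128.7  59.5 -10.8] 184
stand -200 -5 [521.9 -84.1 129.3  59.5 -10.9] 669
mat [ 561.8 -299.5  145.8   68.4    4.3] 719
```

Run:
```python
from h import *
for n in("top","side"):
    d=np.load(n+"0.npz"); p,c=cloud(d)
    hsv=cv2.cvtColor(c.astype(np.uint8)[None],cv2.COLOR_RGB2HSV)[0]
    w=(hsv[:,0]>8)&(hsv[:,0]<25)&(hsv[:,1]>110)&(p[:,0]>300)&(p[:,0]<680)&(p[:,1]>-350)&(p[:,1]<400)&(p[:,2]>4)&(p[:,2]<45)
    q=p[w]
    im=np.zeros((450,900),np.uint8); ij=(q[:,:2]-[280,-450]).astype(int); im[ij[:,0],ij[:,1]]=255
    N,l=cv2.connectedComponents(cv2.dilate(im,np.ones((9,9)))); k=l[ij[:,0],ij[:,1]]
    for i in range(1,N):
        t=q[k==i]
        if len(t)>15:
            print(n,len(t),rect(t),"z",t[:,2].min().round(),t[:,2].max().round())
            u=t[t[:,2]>33]
            if len(u)>15: print("   wall tops",rect(u),len(u))
    b=(hsv[:,2]<28)&(abs(p[:,2])<12)&(p[:,1]<-150)&(p[:,1]>-400)&(p[:,0]>440)&(p[:,0]<660)
    print("mat",rect(p[b]),b.sum())
```

```bash
python3 -c "
import cv2
a=cv2.imread('pics/top0.png')[165:300,90:330];cv2.imwrite('pics/t0c.png',cv2.resize(a,None,fx=3.3,fy=3.3,interpolation=2))"
```

```text
top 214 [440.6 280.5  39.1  24.8 -67.7] z 4.0 40.0
   wall tops [434.  296.5  24.8   4.4  22.8] 26
top 483 [518.5 279.6 165.5  14.   22.4] z 4.0 43.0
   wall tops [518.2 280.1 165.5  13.4  22.7] 190
top 498 [523.5 -86.8 126.7  57.1 -11.5] z 4.0 44.0
   wall tops [523.6 -86.8 123.9  57.1 -11.5] 220
top 155 [567.3  79.6  85.2  11.4   8.3] z 5.0 42.0
   wall tops [567.6  77.2  85.2   6.    8.6] 102
top 16 [585.1 329.2  17.6   7.2 -67.8] z 5.0 9.0
mat [ 564.1 -310.4  144.6   76.     4.7] 669
side 1028 [509.  304.  169.3  57.4  22.8] z 4.0 43.0
   wall tops [509.4 303.9 167.4  57.4  22.5] 372
side 575 [521.9 -84.1 129.3  59.5 -10.9] z 4.0 45.0
   wall tops [517.6 -62.4 138.   55.1  12.4] 179
side 355 [558.1 130.4  89.4   7.1   8.9] z 4.0 44.0
   wall tops [557.8 130.4  87.3   6.8   9.4] 130
side 45 [ 577.5 -109.2   31.7   12.7  -82.3] z 6.0 41.0
mat [ 562.3 -306.5  145.8   82.5    4.3] 870
```

View pics/t0c.png

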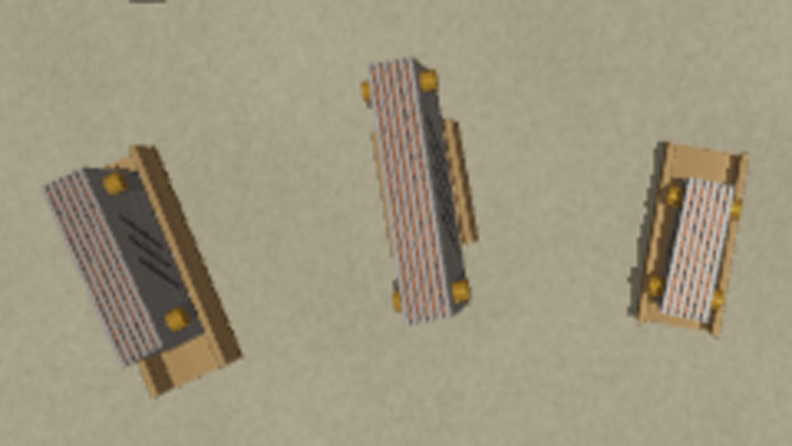

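Create go.py:
```python
import sys,numpy as np
from bench import *
def go(x,y,z,psi):
    o=observe();R=o["orientation"];d=R.T@(np.array([x,y,z])-o["position"])
    cur=np.degrees(np.arctan2(R[1,0],R[0,0])); e=(psi-cur+90)%180-90
    # tilt correction: rotvec in tool frame to Rz(cur+e) pointing down
    a=np.radians(cur+e);c,s=np.cos(a),np.sin(a)
    T=np.array([[c,s,0],[s,-c,0],[0,0,-1]])
    import cv2
    r=np.degrees(cv2.Rodrigues(R.T@T)[0].ravel())
    print("shift",d.round(1),"rot",r.round(1),"q",o["q"].round(0),"F",o["force"].round(1),"w",round(o["gripper_width"],1))
if __name__=="__main__": go(*map(float,sys.argv[1:]))
```

```bash
python3 go.py 516.7 -85.3 150 -13.5
```

```text
shift [-425.1  318.6   80.9] rot [ 0.1 -0.  39.8] q [-49.  22.   0.  -0. -68. -15.] F [ 0.2  0.  -1. ] w 85.2
```

The manual's scale: shifts go in shares of 600 mm and turns go in shares of 180 degrees. Converting my numbers, -370 mm / 600 = -0.6167, -340 mm / 600 = -0.5667, 39.8 degrees / 180 = 0.2211.

Request:
hand_motion([
  [-0.0333, 0.025, 0, 0, 0, 0.0111, 85],
  [-0.1, 0.075, 0.0083, 0, 0, 0.0278, 85],
  [-0.1667, 0.125, 0.0167, 0, 0, 0.0556, 85],
  [-0.2333, 0.175, 0.025, 0, 0, 0.0833, 85],
  [-0.3, 0.225, 0.0333, 0, 0, 0.1111, 85],
  [-0.3667, 0.275, 0.0467, 0, 0, 0.1333, 85],
  [-0.4333, 0.325, 0.06, 0, 0, 0.1556, 85],
  [-0.5, 0.375, 0.0733, 0, 0, 0.1778, 85],
  [-0.5667, 0.425, 0.0867, 0, 0, 0.2, 85],
  [-0.6167, 0.4633, 0.1, 0, 0, 0.2211, 85],
], grip_force=80)

```text
time: 1.1
position: [486.2, -144.4, 171.0]
orientation: [[-0.972, 0.234, 0.0], [0.234, 0.972, 0.0], [-0.0, 0.0, -1.0]]
force: [0.4, -0.3, -0.2]
gripper_width: 85.0
finger_force: 0.0
```

```bash
python3 go.py 516.7 -85.3 130 -13.5
```

```text
shift [-15.8  64.6  41. ] rot [ 0.  0. -0.] q [   2.   14.  -21.   -0.  -55. -105.] F [ 0.4 -0.3 -0.2] w 85.0
```

In the tool's units: 118 mm / 600 = 0.1967, 110 mm / 600 = 0.1833.

Request:
hand_motion([
  [-0.0067, 0.0267, 0.0083, 0, 0, 0, 85],
  [-0.0133, 0.0533, 0.025, 0, 0, 0, 85],
  [-0.02, 0.08, 0.0417, 0, 0, 0, 85],
  [-0.0263, 0.1077, 0.0583, 0, 0, 0, 85],
  [-0.0263, 0.1077, 0.0917, 0, 0, 0, 85],
  [-0.0263, 0.1077, 0.125, 0, 0, 0, 85],
  [-0.0263, 0.1077, 0.1583, 0, 0, 0, 85],
  [-0.0263, 0.1077, 0.1833, 0, 0, 0, 85],
  [-0.0263, 0.1077, 0.1967, 0, 0, 0, 85],
  [-0.0263, 0.1077, 0.1967, 0, 0, 0, 85],
])

```text
time: 2.1
position: [515.2, -87.9, 51.9]
orientation: [[-0.972, 0.233, -0.003], [0.233, 0.972, -0.0], [0.003, -0.001, -1.0]]
force: [0.3, -0.4, 0.4]
gripper_width: 84.8
finger_force: 0.0
```

```bash
python3 go.py 516.7 -85.3 52 -13.5
```

```text
shift [-0.9  2.9 -0.1] rot [-0.1 -0.2  0. ] q [   8.   24.  -27.   -0.  -39. -112.] F [ 0.3 -0.4  0.4] w 84.8
```

Run:
```python
from bench import *
from h import *
d=get_image("top");cv2.imwrite("pics/t1.png",cv2.resize(d["image"][180:290,230:430,::-1],None,fx=3,fy=3,interpolation=2))
d=get_image("side");cv2.imwrite("pics/s1.png",cv2.resize(d["image"][80:260,200:400,::-1],None,fx=3,fy=3,interpolation=2))
```

```text
(no output)
```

View pics/s1.png

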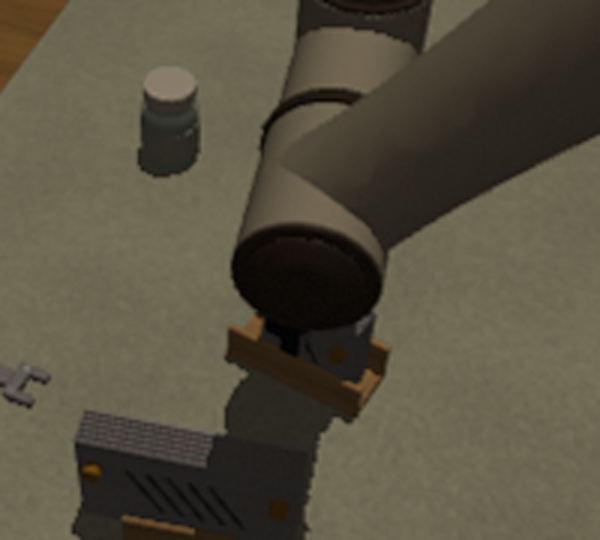

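The arm is over the medium stand, with a finger visible straddling the small exchanger near (285,335). I'll close on it with a 3 mm correction.

In the tool's units: 2.5 mm / 600 = 0.0042, -0.9 mm / 600 = -0.0015.

Request:
hand_motion([
  [-0.0015, 0.0042, 0, 0, 0, 0, 60],
  [-0.0015, 0.0042, 0, 0, 0, 0, 45],
  [-0.0015, 0.0042, 0, 0, 0, 0, 35],
  [-0.0015, 0.0042, 0, 0, 0, 0, 25],
  [-0.0015, 0.0042, 0, 0, 0, 0, 20],
  [-0.0015, 0.0042, 0, 0, 0, 0, 20],
  [-0.0015, 0.0042, 0, 0, 0, 0, 20],
  [-0.0015, 0.0042, 0, 0, 0, 0, 20],
], grip_force=80)

```text
time: 3.0
position: [517.8, -85.3, 53.9]
orientation: [[-0.973, 0.232, 0.001], [0.232, 0.973, 0.0], [-0.001, 0.0, -1.0]]
force: [-1.3, 1.7, 5.3]
gripper_width: 29.3
finger_force: 79.1
```

```bash
python3 go.py 516.7 -85.3 130 -13.5
```

```text
shift [  1.   -0.3 -76.1] rot [0.  0.  0.1] q [   8.   24.  -26.    0.  -40. -112.] F [-1.3  1.7  5.3] w 29.3
```

In the tool's units: -60 mm / 600 = -0.1, -54 mm / 600 = -0.09.

Request:
hand_motion([
  [0, 0, -0.005, 0, 0, 0, 20],
  [0, 0, -0.0133, 0, 0, 0, 20],
  [0, 0, -0.0267, 0, 0, 0, 20],
  [0, 0, -0.0433, 0, 0, 0, 20],
  [0, 0, -0.06, 0, 0, 0, 20],
  [0, 0, -0.0767, 0, 0, 0, 20],
  [0, 0, -0.09, 0, 0, 0, 20],
  [0, 0, -0.1, 0, 0, 0, 20],
  [0, 0, -0.1, 0, 0, 0, 20],
])

```text
time: 3.9
position: [518.0, -85.3, 114.4]
orientation: [[-0.973, 0.233, 0.002], [0.233, 0.973, 0.0], [-0.002, 0.001, -1.0]]
force: [0.9, -0.5, -4.5]
gripper_width: 29.0
finger_force: 79.0
```

```bash
python3 go.py 563 -308.5 114 4.6
```

```text
shift [ -95.6 -206.6    0.5] rot [  0.    0.1 -18. ] q [   8.   19.  -23.    0.  -48. -112.] F [ 0.9 -0.5 -4.5] w 29.0
```

In the tool's units: -206.6 mm / 600 = -0.3443, -198 mm / 600 = -0.33, -18 degrees / 180 = -0.1.

Request:
hand_motion([
  [-0.0067, -0.0133, 0, 0, 0, -0.0056, 20],
  [-0.02, -0.0433, 0, 0, 0, -0.0167, 20],
  [-0.04, -0.0867, 0, 0, 0, -0.0278, 20],
  [-0.06, -0.13, 0, 0, 0, -0.0389, 20],
  [-0.08, -0.1733, 0, 0, 0, -0.05, 20],
  [-0.1, -0.2167, 0, 0, 0, -0.0611, 20],
  [-0.12, -0.26, 0, 0, 0, -0.0778, 20],
  [-0.1383, -0.3, 0, 0, 0, -0.0889, 20],
  [-0.1517, -0.33, 0, 0, 0, -0.0972, 20],
  [-0.1593, -0.3443, 0, 0, 0, -0.1, 20],
])

```text
time: 4.9
position: [561.9, -310.0, 112.2]
orientation: [[-0.997, -0.078, -0.002], [-0.078, 0.997, 0.0], [0.002, 0.001, -1.0]]
force: [0.3, 0.4, -4.2]
gripper_width: 29.1
finger_force: 79.8
```

Request:
hand_motion([
  [0, 0, 0, 0, 0, 0, 20],
  [0, 0, 0.025, 0, 0, 0, 20],
  [0, 0, 0.05, 0, 0, 0, 20],
  [0, 0, 0.07, 0, 0, 0, 20],
  [0, 0, 0.0867, 0, 0, 0, 20],
  [0, 0, 0.0933, 0, 0, 0, 20],
  [0, 0, 0.0933, 0, 0, 0, 20],
])

```text
time: 5.6
position: [562.1, -308.2, 56.7]
orientation: [[-0.997, -0.08, -0.001], [-0.08, 0.997, 0.0], [0.001, 0.0, -1.0]]
force: [-0.7, 0.9, -4.3]
gripper_width: 29.4
finger_force: 79.7
```

```bash
python3 go.py 563 -308.5 49 4.6
```

```text
shift [-0.9 -0.4  7.7] rot [ 0.  -0.1 -0. ] q [-14.  33.  -9.  -0. -48. -71.] F [-0.7  0.9 -4.3] w 29.4
```

In the tool's units: 7.5 mm / 600 = 0.0125, 6 mm / 600 = 0.01.

Request:
hand_motion([
  [0, 0, 0.0033, 0, 0, 0, 20],
  [0, 0, 0.0067, 0, 0, 0, 20],
  [0, 0, 0.01, 0, 0, 0, 20],
  [0, 0, 0.0125, 0, 0, 0, 20],
  [0, 0, 0.0125, 0, 0, 0, 20],
])

```text
time: 6.1
position: [562.2, -308.5, 49.6]
orientation: [[-0.997, -0.079, -0.0], [-0.079, 0.997, 0.0], [0.0, 0.0, -1.0]]
force: [-0.5, -0.2, -4.1]
gripper_width: 29.1
finger_force: 79.7
```

```bash
python3 go.py 563 -308.5 49 4.6
```

```text
shift [-0.8 -0.   0.6] rot [ 0.  -0.  -0.1] q [-14.  33.  -9.  -0. -47. -71.] F [-0.5 -0.2 -4.1] w 29.1
```

In the tool's units: 2 mm / 600 = 0.0033, 1.5 mm / 600 = 0.0025.

Request:
hand_motion([
  [0, 0, 0.0017, 0, 0, 0, 20],
  [0, 0, 0.0025, 0, 0, 0, 20],
  [0, 0, 0.0033, 0, 0, 0, 20],
  [0, 0, 0.0033, 0, 0, 0, 20],
])

```text
time: 6.5
position: [562.5, -308.6, 48.9]
orientation: [[-0.997, -0.08, 0.001], [-0.08, 0.997, -0.0], [-0.001, -0.001, -1.0]]
force: [-2.1, 1.4, 3.4]
gripper_width: 29.1
finger_force: 80.3
```

Contact: the force changed sign from -4 to +3.4 N. I'll release and rise.

In the tool's units: -100 mm / 600 = -0.1667, -60 mm / 600 = -0.1.

Request:
hand_motion([
  [0, 0, 0, 0, 0, 0, 35],
  [0, 0, 0, 0, 0, 0, 45],
  [0, 0, 0, 0, 0, 0, 60],
  [0, 0, 0, 0, 0, 0, 85],
  [0, 0, 0, 0, 0, 0, 85],
  [0, 0, 0, 0, 0, 0, 85],
  [0, 0, -0.0167, 0, 0, 0, 85],
  [0, 0, -0.05, 0, 0, 0, 85],
  [0, 0, -0.1, 0, 0, 0, 85],
  [0, 0, -0.1667, 0, 0, 0, 85],
])

```text
time: 7.5
position: [561.3, -308.2, 147.9]
orientation: [[-0.997, -0.079, -0.003], [-0.079, 0.997, 0.001], [0.003, 0.001, -1.0]]
force: [0.7, 0.7, -0.4]
gripper_width: 84.9
finger_force: 0.0
```

```bash
python3 go.py 515.3 304.3 170 25
```

Run:
```python
from bench import *
from h import *
for n in("side","top"): tops(get_image(n),60,118)
```

```text
shift [ -2.5 614.2 -21.3] rot [  0.1  -0.2 -20.5] q [-14.  27.  -4.  -0. -59. -71.] F [ 0.7  0.7 -0.4] w 84.9
top z 103.7 rect x y L W ang [515.2 305.2 129.8  31.7  24.6] n 1163
top z 113.6 rect x y L W ang [558.4 101.4 166.9  33.2   7.6] n 989
top z 89.1 rect x y L W ang [ 560.2 -308.5   90.9   35.7    6.6] n 283
top z 102.0 rect x y L W ang [515.4 303.6 129.8  32.3  25. ] n 913
top z 112.2 rect x y L W ang [558.8  99.8 166.9  30.6   8. ] n 1124
```

In the tool's units: 415 mm / 600 = 0.6917, 370 mm / 600 = 0.6167, -18 degrees / 180 = -0.1.

Request:
hand_motion([
  [0, 0.0333, -0.0083, 0, 0, 0, 85],
  [0, 0.0917, -0.025, 0, 0, -0.0111, 85],
  [0, 0.1667, -0.0333, 0, 0, -0.0222, 85],
  [0, 0.2417, -0.035, 0, 0, -0.0333, 85],
  [0, 0.3167, -0.035, 0, 0, -0.0444, 85],
  [0, 0.3917, -0.035, 0, 0, -0.0556, 85],
  [0, 0.4667, -0.035, 0, 0, -0.0667, 85],
  [0, 0.5417, -0.035, 0, 0, -0.0778, 85],
  [0, 0.6167, -0.035, 0, 0, -0.0889, 85],
  [0, 0.6917, -0.035, 0, 0, -0.1, 85],
])

```text
time: 8.6
position: [529.1, 107.0, 169.6]
orientation: [[-0.923, -0.385, 0.001], [-0.385, 0.923, 0.001], [-0.001, -0.0, -1.0]]
force: [-0.1, 0.1, -1.1]
gripper_width: 84.8
finger_force: 0.0
```

```bash
python3 go.py 515.3 304.3 120 25
```

```text
shift [-63.1 187.4  49.7] rot [-0.   0.1 -2.4] q [ 29.  17. -17.   0. -56. -96.] F [-0.1  0.1 -1.1] w 84.8
```

In the tool's units: 187.4 mm / 600 = 0.3123, 170 mm / 600 = 0.2833, -2.4 degrees / 180 = -0.0133.

Request:
hand_motion([
  [-0.025, 0.075, 0, 0, 0, -0.0056, 85],
  [-0.05, 0.15, 0, 0, 0, -0.0111, 85],
  [-0.075, 0.225, 0.0083, 0, 0, -0.0133, 85],
  [-0.095, 0.2833, 0.0333, 0, 0, -0.0133, 85],
  [-0.1052, 0.3123, 0.0667, 0, 0, -0.0133, 85],
  [-0.1052, 0.3123, 0.1, 0, 0, -0.0133, 85],
  [-0.1052, 0.3123, 0.13, 0, 0, -0.0133, 85],
  [-0.1052, 0.3123, 0.13, 0, 0, -0.0133, 85],
])

```text
time: 9.4
position: [514.3, 301.5, 88.5]
orientation: [[-0.907, -0.422, -0.004], [-0.422, 0.907, -0.003], [0.005, -0.001, -1.0]]
force: [-0.0, 0.2, -0.0]
gripper_width: 84.7
finger_force: 0.0
```

```bash
python3 go.py 515.3 304.3 62 25
```

```text
shift [-2.2  2.2 26.5] rot [-0.1 -0.3 -0.1] q [  46.   27.  -14.   -0.  -49. -111.] F [-0.   0.2 -0. ] w 84.7
```

In the tool's units: 26 mm / 600 = 0.0433, 13 mm / 600 = 0.0217.

Request:
hand_motion([
  [-0.0025, 0.0025, 0.0217, 0, 0, 0, 85],
  [-0.0025, 0.0025, 0.0433, 0, 0, 0, 75],
  [-0.0025, 0.0025, 0.0433, 0, 0, 0, 55],
  [-0.0025, 0.0025, 0.0433, 0, 0, 0, 40],
  [-0.0025, 0.0025, 0.0433, 0, 0, 0, 25],
  [-0.0025, 0.0025, 0.0433, 0, 0, 0, 20],
  [-0.0025, 0.0025, 0.0433, 0, 0, 0, 20],
  [-0.0025, 0.0025, 0.0433, 0, 0, 0, 20],
  [-0.0025, 0.0025, 0.0433, 0, 0, 0, 20],
], grip_force=90)

```text
time: 10.3
position: [517.1, 304.8, 65.7]
orientation: [[-0.907, -0.422, 0.001], [-0.422, 0.907, 0.001], [-0.002, 0.0, -1.0]]
force: [0.1, -0.2, 4.0]
gripper_width: 29.4
finger_force: 89.9
```

```bash
python3 go.py 522.7 -85.5 200 -11.2
```

```text
shift [ 159.4 -356.2 -134.7] rot [ 0.   0.1 36.2] q [  46.   29.  -15.    0.  -46. -111.] F [ 0.1 -0.2  4. ] w 29.4
```

In the tool's units: -132 mm / 600 = -0.22, -126 mm / 600 = -0.21.

Request:
hand_motion([
  [0, 0, -0.005, 0, 0, 0, 20],
  [0, 0, -0.0167, 0, 0, 0, 20],
  [0, 0, -0.0367, 0, 0, 0, 20],
  [0, 0, -0.0633, 0, 0, 0, 20],
  [0, 0, -0.0933, 0, 0, 0, 20],
  [0, 0, -0.1267, 0, 0, 0, 20],
  [0, 0, -0.16, 0, 0, 0, 20],
  [0, 0, -0.19, 0, 0, 0, 20],
  [0, 0, -0.21, 0, 0, 0, 20],
  [0, 0, -0.22, 0, 0, 0, 20],
])

```text
time: 11.3
position: [516.7, 304.5, 198.2]
orientation: [[-0.907, -0.422, 0.001], [-0.422, 0.907, 0.001], [-0.001, 0.001, -1.0]]
force: [0.1, -0.1, -6.2]
gripper_width: 28.8
finger_force: 89.2
```

```bash
python3 go.py 524.5 -85.9 200 -11.2
```

```text
shift [ 157.6 -357.3   -2.3] rot [ 0.1  0.1 36.1] q [  46.   21.   -6.   -0.  -63. -111.] F [ 0.1 -0.1 -6.2] w 28.8
```

In the tool's units: -254 mm / 600 = -0.4233, -224 mm / 600 = -0.3733, 27 degrees / 180 = 0.15.

Request:
hand_motion([
  [0.005, -0.0117, 0, 0, 0, 0.0056, 20],
  [0.0167, -0.0383, 0, 0, 0, 0.0167, 20],
  [0.035, -0.08, 0, 0, 0, 0.0333, 20],
  [0.0567, -0.1283, 0, 0, 0, 0.05, 20],
  [0.0783, -0.1783, 0, 0, 0, 0.0667, 20],
  [0.1, -0.2267, 0, 0, 0, 0.0833, 20],
  [0.1217, -0.2767, 0, 0, 0, 0.1, 20],
  [0.1433, -0.325, 0, 0, 0, 0.1167, 20],
  [0.165, -0.3733, 0, 0, 0, 0.1333, 20],
  [0.1867, -0.4233, 0, 0, 0, 0.15, 20],
])

```text
time: 12.3
position: [520.5, 24.3, 195.7]
orientation: [[-0.999, 0.04, -0.003], [0.04, 0.999, -0.001], [0.003, -0.001, -1.0]]
force: [0.0, 0.6, -6.2]
gripper_width: 28.6
finger_force: 89.6
```

```bash
python3 go.py 524.5 -85.9 200 -11.2
```

```text
shift [  -8.4 -109.9   -4.2] rot [-0.1 -0.2  8.9] q [  21.   14.  -17.   -0.  -59. -113.] F [ 0.   0.6 -6.2] w 28.6
```

In the tool's units: -106 mm / 600 = -0.1767, -104 mm / 600 = -0.1733, 8.9 degrees / 180 = 0.0494.

Request:
hand_motion([
  [-0.0033, -0.0467, 0, 0, 0, 0.0167, 20],
  [-0.0067, -0.09, 0, 0, 0, 0.0333, 20],
  [-0.01, -0.13, 0, 0, 0, 0.0444, 20],
  [-0.0117, -0.1567, 0, 0, 0, 0.0494, 20],
  [-0.0133, -0.1733, 0, 0, 0, 0.0494, 20],
  [-0.0133, -0.1767, 0, 0, 0, 0.0494, 20],
  [-0.0133, -0.1767, 0, 0, 0, 0.0494, 20],
])

```text
time: 13.0
position: [525.8, -79.6, 196.4]
orientation: [[-0.982, 0.191, -0.001], [0.191, 0.982, 0.0], [0.001, -0.0, -1.0]]
force: [0.6, 0.4, -5.9]
gripper_width: 29.1
finger_force: 89.9
```

```bash
python3 go.py 524.5 -85.9 100 -11.2
```

```text
shift [ 0.  -6.4 96.4] rot [-0.  -0.1  0.2] q [   9.   15.  -16.   -0.  -60. -110.] F [ 0.6  0.4 -5.9] w 29.1
```

In the tool's units: 90 mm / 600 = 0.15, 86 mm / 600 = 0.1433.

Request:
hand_motion([
  [0, -0.0067, 0.0167, 0, 0, 0, 20],
  [0, -0.0107, 0.0417, 0, 0, 0, 20],
  [0, -0.0107, 0.07, 0, 0, 0, 20],
  [0, -0.0107, 0.1, 0, 0, 0, 20],
  [0, -0.0107, 0.1267, 0, 0, 0, 20],
  [0, -0.0107, 0.1433, 0, 0, 0, 20],
  [0, -0.0107, 0.15, 0, 0, 0, 20],
  [0, -0.0107, 0.15, 0, 0, 0, 20],
])

```text
time: 13.8
position: [525.1, -85.4, 106.4]
orientation: [[-0.982, 0.189, -0.001], [0.189, 0.982, -0.0], [0.001, -0.0, -1.0]]
force: [-1.0, 0.7, -7.3]
gripper_width: 29.2
finger_force: 89.7
```

```bash
python3 go.py 524.5 -85.9 65.7 -11.2
```

```text
shift [ 0.4 -0.6 40.7] rot [-0.  -0.   0.3] q [   8.   20.  -22.    0.  -47. -109.] F [-1.   0.7 -7.3] w 29.2
```

Run:
```python
from bench import *
from h import *
d=get_image("top");a=d["image"][190:290,250:350,::-1]
e=get_image("side");b=e["image"][130:230,255:355,::-1]
cv2.imwrite("pics/p2.png",cv2.resize(np.hstack([a,b]),None,fx=4,fy=4,interpolation=2))
```

```text
(no output)
```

View pics/p2.png

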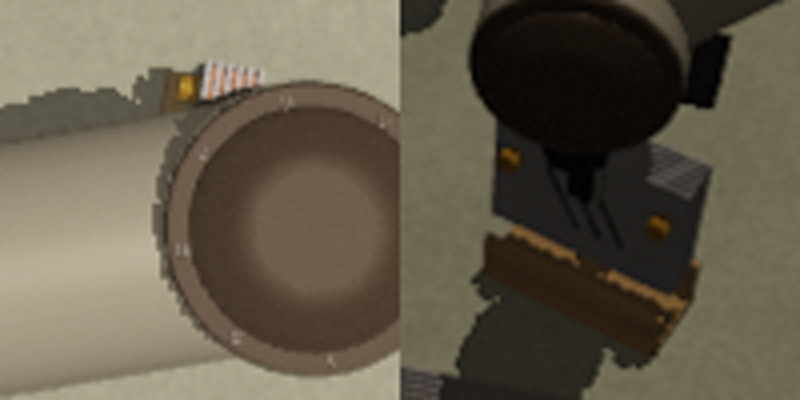

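The right half shows the medium exchanger upright and lined up with its stand, its underside just above the walls at about (590,265). I'll lower it.

In the tool's units: 39.5 mm / 600 = 0.0658, 38.5 mm / 600 = 0.0642, 0.3 degrees / 180 = 0.0017.

Request:
hand_motion([
  [0.0007, -0.001, 0.01, 0, 0, 0.0017, 20],
  [0.0007, -0.001, 0.0233, 0, 0, 0.0017, 20],
  [0.0007, -0.001, 0.0367, 0, 0, 0.0017, 20],
  [0.0007, -0.001, 0.0483, 0, 0, 0.0017, 20],
  [0.0007, -0.001, 0.0567, 0, 0, 0.0017, 20],
  [0.0007, -0.001, 0.0617, 0, 0, 0.0017, 20],
  [0.0007, -0.001, 0.0642, 0, 0, 0.0017, 20],
  [0.0007, -0.001, 0.0658, 0, 0, 0.0017, 20],
  [0.0007, -0.001, 0.0658, 0, 0, 0.0017, 20],
])

```text
time: 14.8
position: [524.8, -86.1, 67.4]
orientation: [[-0.981, 0.195, 0.0], [0.195, 0.981, -0.0], [-0.0, 0.0, -1.0]]
force: [0.2, -0.0, -4.5]
gripper_width: 28.6
finger_force: 89.7
```

```bash
python3 go.py 524.5 -85.9 65.7 -11.2
```

```text
shift [0.3 0.2 1.7] rot [ 0.   0.  -0.1] q [   8.   23.  -25.    0.  -42. -109.] F [ 0.2 -0.  -4.5] w 28.6
```

In the tool's units: 2 mm / 600 = 0.0033, 1.4 mm / 600 = 0.0023.

Request:
hand_motion([
  [0, 0, 0.0012, 0, 0, 0, 20],
  [0, 0, 0.0023, 0, 0, 0, 20],
  [0, 0, 0.0033, 0, 0, 0, 20],
  [0, 0, 0.0033, 0, 0, 0, 20],
])

```text
time: 15.2
position: [524.7, -86.1, 65.7]
orientation: [[-0.981, 0.195, 0.0], [0.195, 0.981, -0.0], [-0.0, 0.0, -1.0]]
force: [-0.3, 0.5, -2.1]
gripper_width: 29.2
finger_force: 90.3
```

```bash
python3 go.py 524.5 -85.9 65.7 -11.2
```

```text
shift [0.3 0.1 0. ] rot [ 0.  0. -0.] q [   8.   24.  -25.    0.  -42. -109.] F [-0.3  0.5 -2.1] w 29.2
```

Now nearly seated (force -6 → -2 N). I'll go 1 mm more, release and rise.

In the tool's units: -90 mm / 600 = -0.15, -50 mm / 600 = -0.0833.

Request:
hand_motion([
  [0, 0, 0.0013, 0, 0, 0, 20],
  [0, 0, 0.0013, 0, 0, 0, 32],
  [0, 0, 0.0013, 0, 0, 0, 45],
  [0, 0, 0.0013, 0, 0, 0, 60],
  [0, 0, 0.0013, 0, 0, 0, 85],
  [0, 0, 0.0013, 0, 0, 0, 85],
  [0, 0, 0.0013, 0, 0, 0, 85],
  [0, 0, -0.025, 0, 0, 0, 85],
  [0, 0, -0.0833, 0, 0, 0, 85],
  [0, 0, -0.15, 0, 0, 0, 85],
])

```text
time: 16.2
position: [523.6, -86.2, 155.1]
orientation: [[-0.981, 0.195, -0.004], [0.195, 0.981, -0.0], [0.004, -0.001, -1.0]]
force: [-0.0, -0.3, -0.1]
gripper_width: 85.2
finger_force: 0.0
```

```bash
python3 go.py 558.9 100.5 170 8.0
```

```text
shift [  1.9 190.  -15.1] rot [ -0.   -0.2 -19.3] q [   8.   17.  -19.   -0.  -54. -109.] F [-0.  -0.3 -0.1] w 85.2
```

In the tool's units: 188 mm / 600 = 0.3133, 175 mm / 600 = 0.2917, -19.3 degrees / 180 = -0.1072.

Request:
hand_motion([
  [0, 0.0333, -0.0167, 0, 0, -0.0167, 85],
  [0, 0.1, -0.025, 0, 0, -0.0444, 85],
  [0.0017, 0.1667, -0.025, 0, 0, -0.0722, 85],
  [0.0017, 0.2333, -0.025, 0, 0, -0.0944, 85],
  [0.0033, 0.2917, -0.025, 0, 0, -0.1072, 85],
  [0.0033, 0.3133, -0.0083, 0, 0, -0.1072, 85],
  [0.0033, 0.3133, 0.025, 0, 0, -0.1072, 85],
  [0.0033, 0.3133, 0.0583, 0, 0, -0.1072, 85],
  [0.0033, 0.3133, 0.08, 0, 0, -0.1072, 85],
  [0.0033, 0.3133, 0.08, 0, 0, -0.1072, 85],
])

```text
time: 17.2
position: [557.8, 97.6, 105.0]
orientation: [[-0.99, -0.139, -0.005], [-0.139, 0.99, -0.002], [0.005, -0.001, -1.0]]
force: [-0.6, -0.3, 0.7]
gripper_width: 84.8
finger_force: 0.0
```

```bash
python3 go.py 558.9 100.5 72 8.0
```

Run:
```python
from bench import *
from h import *
tops(get_image("top"),60,118)
```

```text
shift [-1.6  2.7 33. ] rot [-0.1 -0.3 -0. ] q [  26.   24.  -17.   -0.  -49. -108.] F [-0.6 -0.3  0.7] w 84.8
top z 102.8 rect x y L W ang [524.  -87.1 129.5  30.1 -11.2] n 867
top z 112.4 rect x y L W ang [504.3  92.3  57.1  30.1   8.5] n 333
top z 88.1 rect x y L W ang [ 561.6 -309.9   89.9   31.4    4.7] n 621
top z 112.4 rect x y L W ang [615.8 107.6  52.   30.2   8.9] n 229
```

In the tool's units: 33 mm / 600 = 0.055, 24 mm / 600 = 0.04.

Request:
hand_motion([
  [-0.0017, 0.0033, 0.02, 0, 0, 0, 85],
  [-0.0017, 0.0033, 0.04, 0, 0, 0, 85],
  [-0.0017, 0.0033, 0.055, 0, 0, 0, 75],
  [-0.0017, 0.0033, 0.055, 0, 0, 0, 55],
  [-0.0017, 0.0033, 0.055, 0, 0, 0, 40],
  [-0.0017, 0.0033, 0.055, 0, 0, 0, 25],
  [-0.0017, 0.0033, 0.055, 0, 0, 0, 20],
  [-0.0017, 0.0033, 0.055, 0, 0, 0, 20],
  [-0.0017, 0.0033, 0.055, 0, 0, 0, 20],
  [-0.0017, 0.0033, 0.055, 0, 0, 0, 20],
], grip_force=100)

```text
time: 18.25
position: [560.6, 101.1, 75.0]
orientation: [[-0.99, -0.14, 0.001], [-0.14, 0.99, 0.001], [-0.002, 0.0, -1.0]]
force: [-0.7, 2.5, 4.0]
gripper_width: 28.9
finger_force: 99.5
```

```bash
python3 go.py 508.8 304 130 22.7
```

```text
shift [ 22.8 208.2 -55. ] rot [  0.    0.1 -14.6] q [  27.   26.  -19.    0.  -45. -108.] F [-0.7  2.5  4. ] w 28.9
```

In the tool's units: -68 mm / 600 = -0.1133, -66 mm / 600 = -0.11.

Request:
hand_motion([
  [0, 0, -0.005, 0, 0, 0, 20],
  [0, 0, -0.0133, 0, 0, 0, 20],
  [0, 0, -0.0267, 0, 0, 0, 20],
  [0, 0, -0.0433, 0, 0, 0, 20],
  [0, 0, -0.0633, 0, 0, 0, 20],
  [0, 0, -0.0833, 0, 0, 0, 20],
  [0, 0, -0.1, 0, 0, 0, 20],
  [0, 0, -0.11, 0, 0, 0, 20],
  [0, 0, -0.1133, 0, 0, 0, 20],
])

```text
time: 19.15
position: [560.4, 100.9, 143.5]
orientation: [[-0.99, -0.14, 0.002], [-0.14, 0.99, 0.001], [-0.002, 0.001, -1.0]]
force: [0.3, -0.2, -7.9]
gripper_width: 29.1
finger_force: 99.0
```

```bash
python3 go.py 510.4 304.6 140 22.7
```

```text
shift [ 21.  208.7   3.5] rot [  0.    0.1 -14.7] q [  27.   21.  -15.   -0.  -54. -108.] F [ 0.3 -0.2 -7.9] w 29.1
```

In the tool's units: 205 mm / 600 = 0.3417, 198 mm / 600 = 0.33, -14.7 degrees / 180 = -0.0817.

Request:
hand_motion([
  [0.0017, 0.0133, 0, 0, 0, -0.0056, 20],
  [0.005, 0.0417, 0, 0, 0, -0.0111, 20],
  [0.0083, 0.0833, 0, 0, 0, -0.0222, 20],
  [0.0133, 0.1283, 0, 0, 0, -0.0333, 20],
  [0.0183, 0.1733, 0, 0, 0, -0.0444, 20],
  [0.0217, 0.2183, 0, 0, 0, -0.0556, 20],
  [0.0267, 0.2633, 0, 0, 0, -0.0667, 20],
  [0.03, 0.3033, 0, 0, 0, -0.0778, 20],
  [0.0333, 0.33, 0, 0, 0, -0.0817, 20],
  [0.035, 0.3417, 0, 0, 0, -0.0817, 20],
])

```text
time: 20.15
position: [509.8, 302.3, 141.7]
orientation: [[-0.922, -0.388, -0.001], [-0.388, 0.922, -0.0], [0.001, -0.0, -1.0]]
force: [0.7, -0.1, -7.7]
gripper_width: 29.1
finger_force: 99.5
```

Request:
hand_motion([
  [0, 0, 0, 0, 0, 0, 20],
  [0, 0, 0.01, 0, 0, 0, 20],
  [0, 0, 0.0233, 0, 0, 0, 20],
  [0, 0, 0.0367, 0, 0, 0, 20],
  [0, 0, 0.04, 0, 0, 0, 20],
  [0, 0, 0.04, 0, 0, 0, 20],
])

```text
time: 20.75
position: [510.4, 300.1, 117.4]
orientation: [[-0.922, -0.386, -0.001], [-0.386, 0.922, -0.001], [0.002, -0.001, -1.0]]
force: [-0.6, 0.0, -8.3]
gripper_width: 29.0
finger_force: 99.7
```

```bash
python3 go.py 510.4 304.6 75 22.7;  python3 - <<'E'
from bench import *
from h import *
d=get_image("top");a=d["image"][190:290,80:180,::-1]
e=get_image("side");b=e["image"][270:370,200:300,::-1]
tops(d,118,175);tops(e,118,175)
cv2.imwrite("pics/p3.png",cv2.resize(np.hstack([a,b]),None,fx=4,fy=4,interpolation=2))
E
```

```text
shift [-1.8  4.2 42.4] rot [-0.  -0.1  0. ] q [  46.   25.  -13.    0.  -52. -113.] F [-0.6  0.  -8.3] w 29.0
top z 155.2 rect x y L W ang [470.2 274.1  77.6  44.8  22.1] n 591
top z 154.0 rect x y L W ang [557.  317.7  69.3  31.3  22.1] n 474
top z 156.6 rect x y L W ang [552.1 320.3  81.4  37.4  12.8] n 637
```

View pics/p3.png

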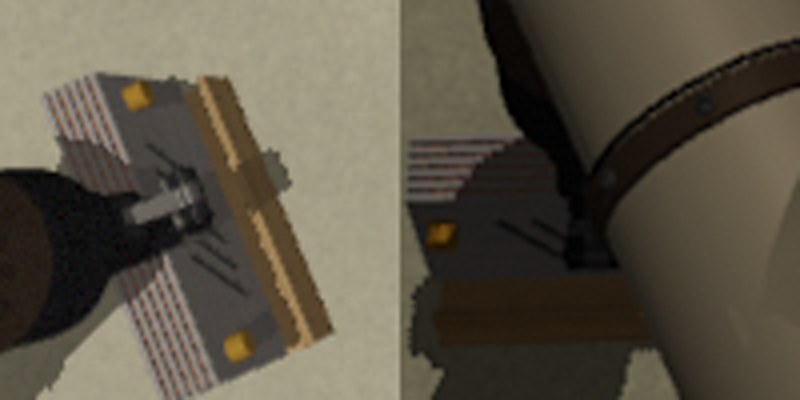

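The large exchanger is held over the large stand, parallel to the wall (left half, wall from (210,80) to (320,340)). The measured pose still wants a 4 mm shift. I'll apply that and lower.

In the tool's units: 41 mm / 600 = 0.0683, 40 mm / 600 = 0.0667.

Request:
hand_motion([
  [-0.003, 0.007, 0, 0, 0, 0, 20],
  [-0.003, 0.007, 0.0083, 0, 0, 0, 20],
  [-0.003, 0.007, 0.02, 0, 0, 0, 20],
  [-0.003, 0.007, 0.0333, 0, 0, 0, 20],
  [-0.003, 0.007, 0.0467, 0, 0, 0, 20],
  [-0.003, 0.007, 0.0567, 0, 0, 0, 20],
  [-0.003, 0.007, 0.0633, 0, 0, 0, 20],
  [-0.003, 0.007, 0.0667, 0, 0, 0, 20],
  [-0.003, 0.007, 0.0683, 0, 0, 0, 20],
  [-0.003, 0.007, 0.0683, 0, 0, 0, 20],
])

```text
time: 21.85
position: [510.8, 305.5, 77.4]
orientation: [[-0.922, -0.387, 0.0], [-0.387, 0.922, 0.0], [-0.0, 0.0, -1.0]]
force: [0.6, -0.3, -7.9]
gripper_width: 29.1
finger_force: 99.9
```

```bash
python3 go.py 510.4 304.6 75 22.7
```

```text
shift [ 0.7 -0.7  2.4] rot [0. 0. 0.] q [  46.   28.  -15.    0.  -47. -114.] F [ 0.6 -0.3 -7.9] w 29.1
```

In the tool's units: 2.5 mm / 600 = 0.0042, 2.1 mm / 600 = 0.0035.

Request:
hand_motion([
  [0.0008, -0.0008, 0.0012, 0, 0, 0, 20],
  [0.0008, -0.0008, 0.0023, 0, 0, 0, 20],
  [0.0008, -0.0008, 0.0035, 0, 0, 0, 20],
  [0.0008, -0.0008, 0.0042, 0, 0, 0, 20],
  [0.0008, -0.0008, 0.0042, 0, 0, 0, 20],
])

```text
time: 22.35
position: [510.4, 304.7, 75.1]
orientation: [[-0.922, -0.387, 0.0], [-0.387, 0.922, 0.0], [-0.0, -0.0, -1.0]]
force: [-0.1, -0.4, -7.0]
gripper_width: 29.1
finger_force: 100.0
```

```bash
python3 go.py 510.4 304.6 75 22.7
```

```text
shift [ 0.  -0.1  0.1] rot [-0.   0.   0.1] q [  46.   28.  -15.    0.  -47. -114.] F [-0.1 -0.4 -7. ] w 29.1
```

In the tool's units: 1.4 mm / 600 = 0.0023, 0.7 mm / 600 = 0.0012.

Request:
hand_motion([
  [0, 0, 0.0012, 0, 0, 0, 20],
  [0, 0, 0.0023, 0, 0, 0, 20],
  [0, 0, 0.0023, 0, 0, 0, 20],
])

```text
time: 22.65
position: [510.3, 304.8, 75.0]
orientation: [[-0.922, -0.387, 0.001], [-0.387, 0.922, 0.0], [-0.001, -0.0, -1.0]]
force: [-4.8, -1.5, 3.8]
gripper_width: 28.8
finger_force: 101.4
```

```bash
python3 go.py 510.4 304.6 75 22.7
```

```text
shift [ 0.  -0.2  0. ] rot [-0.   0.   0.1] q [  46.   28.  -15.    0.  -47. -114.] F [-4.8 -1.5  3.8] w 28.8
```

Seated. Release, rise, then return to the small exchanger.

In the tool's units: -85 mm / 600 = -0.1417, -45 mm / 600 = -0.075.

Request:
hand_motion([
  [0, 0, 0, 0, 0, 0, 32],
  [0, 0, 0, 0, 0, 0, 45],
  [0, 0, 0, 0, 0, 0, 60],
  [0, 0, 0, 0, 0, 0, 85],
  [0, 0, 0, 0, 0, 0, 85],
  [0, 0, 0, 0, 0, 0, 85],
  [0, 0, -0.025, 0, 0, 0, 85],
  [0, 0, -0.075, 0, 0, 0, 85],
  [0, 0, -0.1417, 0, 0, 0, 85],
])

```text
time: 23.55
position: [509.4, 303.8, 157.4]
orientation: [[-0.922, -0.386, -0.004], [-0.386, 0.922, -0.003], [0.005, -0.002, -1.0]]
force: [0.4, 0.0, -0.1]
gripper_width: 84.8
finger_force: 0.0
```

```bash
python3 go.py 561.3 -309 160 5
```

Run:
```python
from bench import *
from h import *
tops(get_image("top"),60,118)
```

```text
shift [ 188.9 -585.3   -0.7] rot [-0.1 -0.3 17.7] q [  46.   23.  -10.   -0.  -58. -114.] F [ 0.4  0.  -0.1] w 84.8
top z 111.9 rect x y L W ang [510.  303.4 170.2  32.   22.7] n 938
top z 102.8 rect x y L W ang [524.1 -87.1 129.5  30.1 -11. ] n 867
top z 88.0 rect x y L W ang [ 561.6 -309.5   90.    31.3    4.4] n 629
```

In the tool's units: -390 mm / 600 = -0.65, -348 mm / 600 = -0.58, 17.7 degrees / 180 = 0.0983.

Request:
hand_motion([
  [0.0083, -0.03, 0, 0, 0, 0.0056, 85],
  [0.0283, -0.09, 0, 0, 0, 0.0167, 85],
  [0.0517, -0.16, 0, 0, 0, 0.0278, 85],
  [0.075, -0.23, 0, 0, 0, 0.0389, 85],
  [0.0967, -0.3, 0, 0, 0, 0.05, 85],
  [0.12, -0.37, 0, 0, 0, 0.0611, 85],
  [0.1417, -0.44, 0, 0, 0, 0.0722, 85],
  [0.165, -0.51, 0, 0, 0, 0.0833, 85],
  [0.1867, -0.58, 0, 0, 0, 0.0917, 85],
  [0.21, -0.65, 0, 0, 0, 0.0983, 85],
])

```text
time: 24.6
position: [544.0, -105.9, 157.6]
orientation: [[-0.996, -0.086, -0.002], [-0.086, 0.996, -0.0], [0.002, 0.0, -1.0]]
force: [0.6, -0.1, 1.3]
gripper_width: 85.2
finger_force: 0.0
```

```bash
python3 go.py 561.3 -309 49 5
```

```text
shift [ 1.000e-01 -2.038e+02  1.086e+02] rot [ 0.  -0.1 -0. ] q [  6.  19. -16.  -0. -56. -91.] F [ 0.6 -0.1  1.3] w 85.2
```

In the tool's units: -200 mm / 600 = -0.3333, -188 mm / 600 = -0.3133.

Request:
hand_motion([
  [0, -0.0667, 0, 0, 0, 0, 85],
  [0, -0.1333, 0, 0, 0, 0, 85],
  [0, -0.2, 0, 0, 0, 0, 85],
  [0, -0.2667, 0, 0, 0, 0, 85],
  [0, -0.3133, 0, 0, 0, 0, 85],
  [0, -0.3333, 0.0167, 0, 0, 0, 85],
  [0, -0.3333, 0.05, 0, 0, 0, 85],
  [0, -0.3333, 0.0833, 0, 0, 0, 85],
  [0, -0.3333, 0.1, 0, 0, 0, 85],
  [0, -0.3333, 0.1, 0, 0, 0, 85],
])

```text
time: 25.6
position: [560.9, -302.1, 95.9]
orientation: [[-0.996, -0.088, -0.005], [-0.088, 0.996, 0.002], [0.005, 0.002, -1.0]]
force: [-0.1, -1.2, 1.0]
gripper_width: 85.5
finger_force: 0.0
```

```bash
python3 go.py 561.6 -309.2 48 4.6
```

```text
shift [-0.3 -7.3 47.9] rot [ 0.1 -0.3  0.4] q [-14.  30.  -7.  -0. -53. -71.] F [-0.1 -1.2  1. ] w 85.5
```

In the tool's units: 46 mm / 600 = 0.0767, 40 mm / 600 = 0.0667, 0.4 degrees / 180 = 0.0022.

Request:
hand_motion([
  [0, -0.0117, 0.0167, 0, 0, 0.0022, 85],
  [0, -0.0117, 0.0417, 0, 0, 0.0022, 85],
  [0, -0.0117, 0.0667, 0, 0, 0.0022, 85],
  [0, -0.0117, 0.0767, 0, 0, 0.0022, 75],
  [0, -0.0117, 0.0767, 0, 0, 0.0022, 55],
  [0, -0.0117, 0.0767, 0, 0, 0.0022, 40],
  [0, -0.0117, 0.0767, 0, 0, 0.0022, 25],
  [0, -0.0117, 0.0767, 0, 0, 0.0022, 20],
  [0, -0.0117, 0.0767, 0, 0, 0.0022, 20],
  [0, -0.0117, 0.0767, 0, 0, 0.0022, 20],
], grip_force=80)

```text
time: 26.6
position: [563.9, -310.0, 53.6]
orientation: [[-0.997, -0.081, 0.002], [-0.081, 0.997, -0.001], [-0.002, -0.001, -1.0]]
force: [0.3, 1.3, 6.7]
gripper_width: 28.8
finger_force: 79.4
```

Request:
hand_motion([
  [0, 0, 0, 0, 0, 0, 20],
  [0, 0, -0.0067, 0, 0, 0, 20],
  [0, 0, -0.0167, 0, 0, 0, 20],
  [0, 0, -0.0333, 0, 0, 0, 20],
  [0, 0, -0.0567, 0, 0, 0, 20],
  [0, 0, -0.0833, 0, 0, 0, 20],
  [0, 0, -0.1133, 0, 0, 0, 20],
  [0, 0, -0.1433, 0, 0, 0, 20],
  [0, 0, -0.1733, 0, 0, 0, 20],
  [0, 0, -0.2, 0, 0, 0, 20],
])

```text
time: 27.6
position: [563.2, -309.9, 174.4]
orientation: [[-0.997, -0.081, 0.001], [-0.081, 0.997, -0.0], [-0.001, -0.0, -1.0]]
force: [-0.3, 0.3, -3.6]
gripper_width: 29.1
finger_force: 79.0
```

```bash
python3 go.py 562.5 104 180 8.8
```

```text
shift [-32.8 412.6  -5.7] rot [-0.   0.1 -4.2] q [-14.  26.  -2.  -0. -62. -71.] F [-0.3  0.3 -3.6] w 29.1
```

In the tool's units: 274 mm / 600 = 0.4567, 242 mm / 600 = 0.4033, -3 degrees / 180 = -0.0167.

Request:
hand_motion([
  [-0.0017, 0.0133, 0, 0, 0, 0, 20],
  [-0.0033, 0.0433, 0, 0, 0, 0, 20],
  [-0.0083, 0.0867, 0, 0, 0, -0.0056, 20],
  [-0.0117, 0.1367, 0, 0, 0, -0.0056, 20],
  [-0.015, 0.19, 0, 0, 0, -0.0056, 20],
  [-0.02, 0.2433, 0, 0, 0, -0.0111, 20],
  [-0.025, 0.2967, 0, 0, 0, -0.0111, 20],
  [-0.0283, 0.35, 0, 0, 0, -0.0111, 20],
  [-0.0333, 0.4033, 0, 0, 0, -0.0167, 20],
  [-0.0367, 0.4567, 0, 0, 0, -0.0167, 20],
])

```text
time: 28.6
position: [561.2, -32.5, 171.2]
orientation: [[-0.991, -0.134, -0.003], [-0.134, 0.991, 0.0], [0.003, 0.0, -1.0]]
force: [-0.4, -0.1, -4.6]
gripper_width: 29.1
finger_force: 79.3
```

```bash
python3 go.py 564.5 104.3 174 8.8
```

```text
shift [-21.6 135.1  -2.8] rot [ 0.  -0.2 -1.1] q [ 13.  19. -13.  -0. -58. -95.] F [-0.4 -0.1 -4.6] w 29.1
```

In the tool's units: 130 mm / 600 = 0.2167, 122 mm / 600 = 0.2033, -1 degrees / 180 = -0.0056.

Request:
hand_motion([
  [-0.0067, 0.05, 0, 0, 0, 0, 20],
  [-0.0133, 0.0967, 0, 0, 0, -0.0056, 20],
  [-0.02, 0.14, 0, 0, 0, -0.0056, 20],
  [-0.0267, 0.1767, 0, 0, 0, -0.0056, 20],
  [-0.0317, 0.2033, 0, 0, 0, -0.0056, 20],
  [-0.035, 0.2167, 0, 0, 0, -0.0056, 20],
  [-0.035, 0.2167, 0.025, 0, 0, -0.0056, 20],
  [-0.035, 0.2167, 0.0583, 0, 0, -0.0056, 20],
  [-0.035, 0.2167, 0.0867, 0, 0, -0.0056, 20],
  [-0.035, 0.2167, 0.1, 0, 0, -0.0056, 20],
])

```text
time: 29.6
position: [564.9, 95.9, 110.3]
orientation: [[-0.989, -0.149, -0.004], [-0.149, 0.989, -0.001], [0.004, -0.001, -1.0]]
force: [1.1, 0.2, -4.6]
gripper_width: 28.8
finger_force: 79.4
```

Request:
hand_motion([
  [0, 0, 0.005, 0, 0, 0, 20],
  [0, 0, 0.005, 0, 0, 0, 20],
])

```text
time: 29.8
position: [566.5, 96.5, 109.4]
orientation: [[-0.989, -0.15, -0.0], [-0.15, 0.989, -0.0], [0.0, -0.0, -1.0]]
force: [0.2, -0.8, -4.8]
gripper_width: 29.2
finger_force: 79.4
```

```bash
python3 go.py 564.5 104.3 58.6 8.8
```

```text
shift [ 0.8  8.1 50.8] rot [-0.  -0.  -0.2] q [  26.   24.  -16.    0.  -50. -107.] F [ 0.2 -0.8 -4.8] w 29.2
```

Request:
hand_motion([
  [0.0007, 0.0067, 0, 0, 0, 0, 20],
  [0.0013, 0.0133, 0, 0, 0, 0, 20],
  [0.0013, 0.0133, 0, 0, 0, 0, 20],
])

```text
time: 30.1
position: [564.7, 105.2, 110.2]
orientation: [[-0.989, -0.151, 0.001], [-0.151, 0.989, 0.001], [-0.001, 0.0, -1.0]]
force: [0.7, 0.1, -3.8]
gripper_width: 29.0
finger_force: 79.4
```

```bash
python3 go.py 564.5 104.3 58.6 8.8
```

Run:
```python
from bench import *
from h import *
for n,s in(("top",np.s_[180:270,170:270]),("side",np.s_[200:290,210:310])):
    d=get_image(n);p,c=cloud(d)
    cv2.imwrite("pics/4%s.png"%n,cv2.resize(d["image"][s][:,:,::-1],None,fx=4,fy=4,interpolation=2))
    hsv=cv2.cvtColor(c.astype(np.uint8)[None],cv2.COLOR_RGB2HSV)[0]
    w=(hsv[:,0]>8)&(hsv[:,0]<25)&(hsv[:,1]>110)&(p[:,0]>490)&(p[:,0]<640)&(p[:,1]>40)&(p[:,1]<170)
    for a,b in((4,45),(33,45)):
        q=p[w&(p[:,2]>a)&(p[:,2]<b)]
        for t in(q[q[:,1]<104],q[q[:,1]>104]): print(n,a,len(t),rect(t) if len(t)>5 else "")
```

```bash
python3 -c "
import cv2
cv2.imwrite('pics/4.png',cv2.hconcat([cv2.imread('pics/4top.png'),cv2.imread('pics/4side.png')]))"
```

```text
shift [ 0.4 -0.9 51.6] rot [ 0.   0.1 -0.1] q [  27.   24.  -16.   -0.  -50. -108.] F [ 0.7  0.1 -3.8] w 29.0
top 4 186 [566.4  84.8  85.3  21.4   8.9]
top 4 0 
top 33 62 [567.6  77.1  85.2   6.2   8.6]
top 33 0 
side 4 1 
side 4 309 [560.  119.7  90.9  33.5   4.6]
side 33 0 
side 33 75 [557.8 129.9  87.3   7.6   8.8]
```

View pics/4.png

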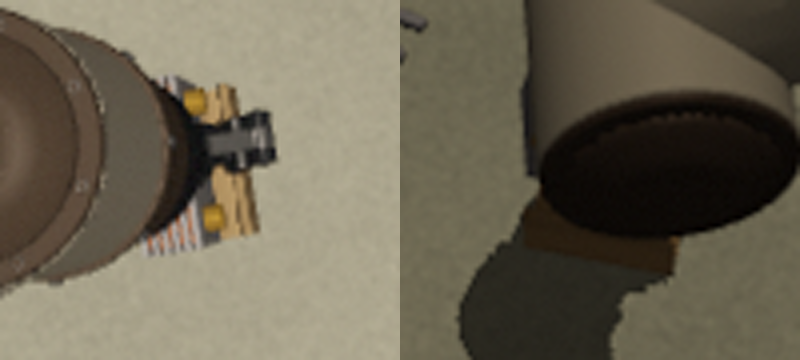

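The stand measures the same as before: (562.7,103.7), 8.8°. The exchanger sits over it in the left half (ports at (195,100) and (213,218), beside the wall). I'll lower it.

In the tool's units: 48.5 mm / 600 = 0.0808, 48 mm / 600 = 0.08.

Request:
hand_motion([
  [0.0007, -0.0015, 0.0083, 0, 0, 0, 20],
  [0.0007, -0.0015, 0.02, 0, 0, 0, 20],
  [0.0007, -0.0015, 0.035, 0, 0, 0, 20],
  [0.0007, -0.0015, 0.05, 0, 0, 0, 20],
  [0.0007, -0.0015, 0.0633, 0, 0, 0, 20],
  [0.0007, -0.0015, 0.0717, 0, 0, 0, 20],
  [0.0007, -0.0015, 0.0767, 0, 0, 0, 20],
  [0.0007, -0.0015, 0.08, 0, 0, 0, 20],
  [0.0007, -0.0015, 0.0808, 0, 0, 0, 20],
  [0.0007, -0.0015, 0.0808, 0, 0, 0, 20],
])

```text
time: 31.2
position: [564.4, 103.6, 61.2]
orientation: [[-0.989, -0.15, 0.001], [-0.15, 0.989, 0.0], [-0.001, 0.0, -1.0]]
force: [0.0, -1.3, -4.6]
gripper_width: 29.0
finger_force: 79.4
```

Request:
hand_motion([
  [0, 0, 0.0012, 0, 0, 0, 20],
  [0, 0, 0.0023, 0, 0, 0, 20],
  [0, 0, 0.0023, 0, 0, 0, 20],
])

```text
time: 31.5
position: [564.1, 103.5, 59.6]
orientation: [[-0.989, -0.15, 0.0], [-0.15, 0.989, 0.0], [-0.0, 0.0, -1.0]]
force: [-0.7, 0.3, -4.3]
gripper_width: 29.0
finger_force: 79.4
```

```bash
python3 go.py 564.5 104.3 58.6 8.8
```

```text
shift [-0.5  0.7  1. ] rot [ 0.   0.  -0.2] q [  27.   27.  -19.   -0.  -44. -108.] F [-0.7  0.3 -4.3] w 29.0
```

In the tool's units: 1.4 mm / 600 = 0.0023, 0.7 mm / 600 = 0.0012.

Request:
hand_motion([
  [0, 0, 0.0012, 0, 0, 0, 20],
  [0, 0, 0.0023, 0, 0, 0, 20],
  [0, 0, 0.0023, 0, 0, 0, 20],
])

```text
time: 31.8
position: [564.2, 103.5, 58.6]
orientation: [[-0.989, -0.151, 0.0], [-0.151, 0.989, -0.0], [-0.0, -0.0, -1.0]]
force: [-1.4, 0.6, -0.0]
gripper_width: 29.1
finger_force: 80.2
```

Request:
hand_motion([
  [0, 0, 0.0007, 0, 0, 0, 20],
  [0, 0, 0.0007, 0, 0, 0, 20],
])

```text
time: 32.0
position: [564.3, 103.6, 58.6]
orientation: [[-0.989, -0.151, 0.0], [-0.151, 0.989, 0.0], [-0.0, -0.0, -1.0]]
force: [-3.5, 1.0, 5.8]
gripper_width: 28.7
finger_force: 80.7
```

Seated. Release, retract and check.

The manual's scale: shifts go in shares of 600 mm and turns go in shares of 180 degrees. Converting my numbers, -125 mm / 600 = -0.2083, -90 mm / 600 = -0.15.

Request:
hand_motion([
  [0, 0, 0, 0, 0, 0, 32],
  [0, 0, 0, 0, 0, 0, 45],
  [0, 0, 0, 0, 0, 0, 60],
  [0, 0, 0, 0, 0, 0, 85],
  [0, 0, 0, 0, 0, 0, 85],
  [0, 0, 0, 0, 0, 0, 85],
  [0, 0, -0.025, 0, 0, 0, 85],
  [0, 0, -0.0833, 0, 0, 0, 85],
  [0, 0, -0.15, 0, 0, 0, 85],
  [0, 0, -0.2083, 0, 0, 0, 85],
])

```text
time: 33.0
position: [564.3, 103.5, 184.6]
orientation: [[-0.989, -0.15, 0.001], [-0.15, 0.989, 0.0], [-0.001, -0.0, -1.0]]
force: [0.3, 1.2, 0.5]
gripper_width: 85.1
finger_force: 0.0
```

Request:
hand_motion([
  [0.0333, 0, 0, 0, 0, 0, 85],
  [0.1, 0, 0, 0, 0, 0, 85],
  [0.1667, 0, 0, 0, 0, 0, 85],
  [0.2167, 0, 0, 0, 0, 0, 85],
  [0.2333, 0, 0, 0, 0, 0, 85],
  [0.2333, 0, 0, 0, 0, 0, 85],
  [0.2333, 0, 0, 0, 0, 0, 85],
])

```text
time: 33.7
position: [427.0, 83.0, 183.2]
orientation: [[-0.989, -0.151, 0.002], [-0.151, 0.989, 0.001], [-0.002, 0.0, -1.0]]
force: [-0.4, -0.3, 0.6]
gripper_width: 85.1
finger_force: 0.0
```

Run:
```python
from bench import *
from h import *
for n in("top","side"):
    d=get_image(n); tops(d,70,118)
    cv2.imwrite(f"pics/{n}9.png",d["image"][:,:,::-1])
print(observe()["force"])
```

```text
top z 112.0 rect x y L W ang [510.  303.5 170.2  31.9  22.7] n 1215
top z 102.8 rect x y L W ang [524.  -87.1 129.5  30.3 -11.1] n 868
top z 92.5 rect x y L W ang [561.6 102.7  89.8  30.4   8.4] n 577
top z 113.7 rect x y L W ang [510.2 304.9 170.1  31.8  22.7] n 1564
top z 103.7 rect x y L W ang [523.7 -86.3 130.5  34.7 -10.9] n 495
top z 93.9 rect x y L W ang [561.5 103.7  90.1  33.7   8.2] n 524
[-0.58743586  0.37801558 -0.53299622]
```

View pics/top9.png

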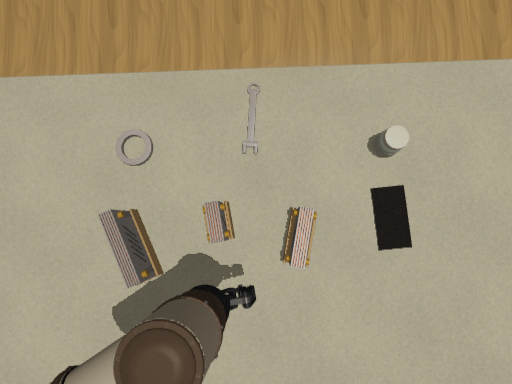

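View pics/side9.png

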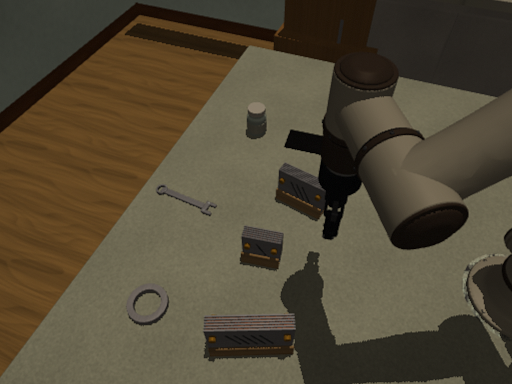

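Every exchanger is in its own stand (top view: large at (130,245), small at (218,222), medium at (300,238)), and the bystanders have not moved. The tops are at 112, 102 and 92 mm, which means all three are on the slot floor.

```bash
python3 -c "
from bench import *
print(hand_in())"
```

```text
the job is handed in; nothing more can be done
None
```

I handed the job in at about 34 s with all three exchangers upright on the slot floor of their own stands, within about 2 mm of centred by the last camera measurement, and the wrench, jar and flange ring look unmoved in the final pictures; the hand-in returned no verdict.

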